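Back off a ratchet bench clamp to its stop

TASK

Open the ratchet clamp: lift the pawl clear of the wheel and throw it right over onto its rest, then turn the wheel backward (anticlockwise from above) by its crank until you feel the jaw bear firmly on the stop collar, without ramming it. Leave the jaw there, put the pawl back down on the wheel's teeth, and leave the cork block and the tools round the clamp where they are; do not push the jaw by hand.

Things in the scene. Friction and masses are not known exactly. Their poses are not given: they have to be found in the camera images.
- clamp: Dark steel bench clamp screwed to the table: base plate 144 x 290 x 12 mm with a toothed ratchet wheel (diameter 112 mm) lying flat at one end and a pair of jaws at the other. Origin: on the table surface, on the wheel's upright axis; z up; y points from the wheel to the jaws (base from y -75 to +215 mm), x across (-72 to +72 mm). The fixed jaw's inner face is at y 178 mm.
- wheel (a joint): Ratchet wheel with crank, turning about the clamp's z axis; rad, grows turned backward (anticlockwise from above), which opens the jaw by 25 mm a radian. Starts at -0.15 to 0.15. With the pawl down it goes back one tooth (0.26 rad) at most, then is blocked. A brake (0.35 N m) holds it where it is left. Turning back takes about 4 N at the knob; once the jaw meets the collar the force rises.
- crank_knob (a point): Middle of the upright round wooden crank knob, 18 mm diameter, graspable 64 to 90 mm above the table (top 94); this point is 78 mm up, 60 mm from the wheel's axis; at wheel angle q it stands at 140 degrees + q in the clamp frame (from x towards y). It does not spin on the crank, so it turns with the wheel. Crank arm below: 13 mm wide, top 56 mm above the table.
- pawl (a joint): Steel pawl on a level hinge along the clamp's x axis; rad, grows as its tip is lifted. Lying on the wheel's 24 wedge teeth (on its upper face, tops 46 mm above the table) it reads -0.15 to 0.02. It swings up and over; beyond about 1.4 rad its weight carries it on to its rest at 1.9, where it stays. Moves freely, 0.12 kg.
- pawl_hinge (a point): Pawl hinge axis, at x 46, y 50, z 60 mm in the clamp frame.
- pawl_grip (a point): Middle of the pawl's grip, a steel cross roller 18 mm long (along the hinge axis), 18 mm diameter; pinch its flat ends. 43 mm from the hinge: at clamp y 15, z 85 mm when the pawl reads 0, moving on an arc up and over towards the jaws to y 85, z 85 mm at 1.9.
- jaw: Moving jaw, steel, 76 x 18 mm, 48 mm high; slides along the clamp's y axis, opening towards -y, spring-assisted (4 N). Origin under it, on the table: clamp x -20, y 104 mm at wheel 0. The stop collar, a small steel block with a rubber buffer (8 N/mm), sits on the rod behind it (-x side); the jaw meets it at wheel 0.65 to 1.45 rad, set anew each time: find it by feel; bear on it with 3 to 30 N.
- cork_block: Loose cork block 57 x 77 x 32 mm lying between the jaws; leave it. Origin under its middle.
- loupe: Black eye loupe, 41 mm across, 34 mm high, standing beside the clamp; leave it. Origin under its middle.
- burin: Burin with a turned wooden handle, 79 x 56 x 33 mm, lying beside the clamp; leave it. Origin under its middle.
- punch: Steel punch 110 mm long, 9 mm thick, lying beside the clamp; leave it. Origin under its middle.
- scraper: Flat steel scraper bar 150 mm long, 5 mm thick, lying beside the clamp; leave it. Origin under its middle.

How it is judged:
On the way, in this order (a step that is already met when the one before it is completed fails the run):
1. the pawl is thrown over onto its rest (beyond 1.5 rad), the wheel not yet turned back (value of joint pawl above 1.5 rad and value of joint wheel below 0.5 rad), for 0.2 s.
2. with the pawl still clear, the wheel has been turned back until the jaw bears on the stop collar with more than 3 N (value of joint pawl above 1.5 rad and value of joint wheel above 0.55 rad and contact force between jaw and anything else above 3 N and contact force between jaw and the fingers below 0.1 N), for 0.2 s.
At the end, for the whole second after the job is handed in: The jaw still bears on the stop collar (more than 0.5 N), the wheel is at rest, and the pawl lies on the wheel's teeth (below 0.1 rad) (value of joint pawl below 0.1 rad and value of joint wheel above 0.55 rad and contact force between jaw and anything else above 0.5 N and velocity of joint wheel between -0.03 and 0.03 rad/s); the robot touches nothing.
It fails at once if the jaw is rammed or forced against something with more than 30 N (contact force between jaw and anything else above 30 N).
It fails at once if the jaw is pushed directly by the fingers (contact force between jaw and the fingers above 2 N).
It fails at once if the cork block is moved more than 15 mm (distance of cork_block from where it was at the start of the episode above 0.015 m).
It fails at once if a tool beside the clamp is moved more than 25 mm (distance of any of loupe, burin, punch, scraper from where it was at the start of the episode above 0.025 m).
It also fails if it takes over 70 s, if anything falls off the work surface, if the arm or the gripper's body presses on something with over 40 N, if the wrist force passes 120 N, or if a joint passes its speed limit or range.

ROBOT

A 7-joint arm with a two-finger parallel gripper is mounted at the origin on a cart in front of the work surface, level with it; the furniture and walls round the work are solid. World frame = base frame: x ahead of the robot, y to its left, z up, the work surface at z = 0. Lengths are in m, angles in rad, forces in N, time in s.
With the tool pointing down it reaches from about 0.425 to 0.825 m from the base axis. Payload 3.6 kg.
Tool frame: the origin (TCP) lies where the fingers leave the gripper's body, on its centre line; the fingertips stand 73 mm ahead of it and the grasp point (between the pads) lies 54 mm ahead of it; x points along the fingers, y is the direction in which the jaws open and shut, and the axes are right-handed (so a half turn about x gives the same grasp; the last joint's range is limited). The gripper opens to 85 mm and grips with 20 to 120 N. Pads are 22 mm wide; open, the fingers measure 114 mm over their backs; the gripper's body (76 mm by 85 mm) begins 54 mm behind the grasp point. The pads swing forward as they close: fully open they stand 13 mm farther back than shut.
Start: joints at [-0.026, 0.615, -0.013, 1.423, 0.008, 1.103, -0.04], TCP at [0.65, 0, 0.304] pointing down, gripper open.
Joint ranges: [-3.12, 3.12], [-0.3, 2.06], [-1.34, 1.32], [0.26, 2.42], [-1.36, 4.5], [0.01, 1.98], [-2.84, 2.84]. Speed limits (rad/s): [2.79, 2.79, 3.14, 3.14, 3.14, 3.14, 3.14].

INTERFACE

Orientations are given as a unit quaternion [x, y, z, w].
In Python, from station import arm, snapshot, camera_info, ticket gives the robot as it stands. Calls block until the motion is done:
- arm.movep(position, orientation): joint-space move of the TCP to a pose.
- arm.line_to(position, velocity=0.15, ori=None): straight line of the TCP; ori=None keeps the orientation; velocity is the mean speed in m/s.
- arm.move_j(angles): joint-space move.
- arm.move_gripper(opening, effort=None): opening from 0.0 (shut) to 1.0 (fully open); effort is the grip in N (None keeps the last); returns when the fingers have stopped.
- arm.pause(seconds).
- arm.ik(position, orientation): joint angles nearest the present ones, or None.
- snapshot(name): name is "scene" or "side" or "wrist"; returns the picture (400x640x3 uint8, blue, green, red); there is no depth.
- camera_info(name): a dict with "fx", "fy", "cx", "cy" (pixels), "R" (3x3) and "t" (3): a world point X has camera coordinates R X + t; the wrist camera has in their place "T_tool_cam" (4x4, takes a point from camera to tool coordinates, whose origin is the TCP and whose axes are the tool frame's). Camera axes: x right, y down, z forward; pixel columns grow to the right and rows downward; lengths in m; the calibration is good to about 2 mm. A picture is of the moment at which its call begins: read the wrist's pose just before it. camera_info takes no time and is no camera call.
A pose or a line that the arm cannot do raises arm.MotionError and nothing moves.
- ticket.finish_job(): hands the job in, once; it reports no verdict.
Readings, each from a call of its own:
- arm.read_time(): time.
- arm.read_joint_positions(): joint angles.
- arm.read_dq(): joint speeds.
- arm.read_effort(): joint torques, N m.
- arm.read_tool_pos(): TCP position.
- arm.read_eef_rot(): TCP orientation.
- arm.read_ft_force(): force on the tool from outside, world axes, zero at the start.
- arm.read_wrist_torque(): the same for the moment, N m.
- arm.read_opening(): opening from 0.0 (shut) to 1.0 (fully open).
Only numpy, scipy, OpenCV 4.12 (cv2) and the standard library are available. Lean on these libraries where they do the work, as an engineer would, in place of code of your own. Each camera call takes 0.05 s, during which the arm holds its last target. There are 200 camera calls.

## Working session

There is one attempt and no reset: what is moved stays moved. The work goes in short steps, each a Python script; the robot and the scene stay as the last script left them, time stands still between calls to the robot, and variables do not carry over. Pictures are saved under pics/ and viewed, about 8 in all and at most 12, crops included, and the job is handed in when it is done.

```bash
ls; mkdir -p pics; python3 - <<'E'
from station import arm, snapshot, camera_info
import cv2
for n in ("scene","side","wrist"):
    im=snapshot(n); cv2.imwrite(f"pics/{n}0.png",im)
    print(n,camera_info(n))
print(arm.read_time(),arm.read_tool_pos(),arm.read_eef_rot())
E
```

```text
pics
scene {'fx': 398.1539734190167, 'fy': 398.1539734190167, 'cx': 321.06895698923097, 'cy': 193.5633142818422, 'R': array([[-0.70383736, -0.71007807, -0.02005252],
       [-0.49266588,  0.50828316, -0.70634875],
       [ 0.51175511, -0.48727545, -0.70757992]]), 't': array([0.38718815, 0.33986635, 0.61948166])}
side {'fx': 503.19988448858464, 'fy': 503.19988448858464, 'cx': 322.8815833928849, 'cy': 198.08511776521058, 'R': array([[ 9.99557648e-01,  2.97406622e-02,  4.70038186e-05],
       [ 1.57594719e-02, -5.28320421e-01, -8.48898799e-01],
       [-2.52219794e-02,  8.48524028e-01, -5.28555415e-01]]), 't': array([-0.56213106,  0.06697901,  1.15580046])}
wrist {'fx': 319.03497453672674, 'fy': 319.03497453672674, 'cx': 316.91573673036567, 'cy': 193.33461967579012, 'T_tool_cam': array([[ 1.01111287e-05, -3.19241499e-01,  9.47673396e-01,
        -6.95584881e-02],
       [ 9.99999981e-01, -1.80464389e-04, -7.14622264e-05,
        -5.54369215e-05],
       [ 1.93835009e-04,  9.47673379e-01,  3.19241491e-01,
        -8.28262182e-02],
       [ 0.00000000e+00,  0.00000000e+00,  0.00000000e+00,
         1.00000000e+00]])}
0.15 [6.49550241e-01 8.61411671e-06 3.02991046e-01] [ 0.49947989  0.5005144  -0.50048796  0.49951673]
```

View pics/scene0.png

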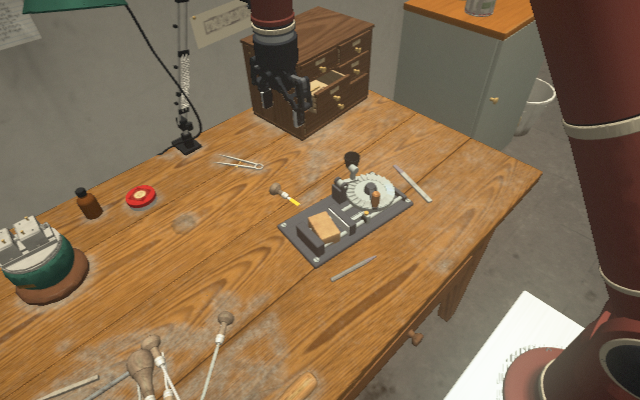

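View pics/wrist0.png

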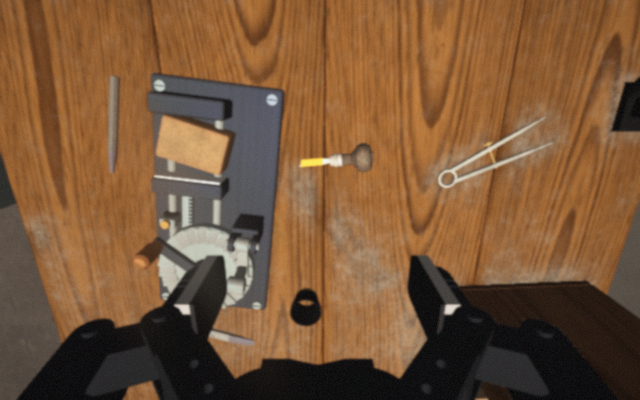

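```bash
python3 - <<'E'
import cv2,numpy as np
a=cv2.imread("pics/wrist0.png")[55:355,80:340]; a=cv2.resize(a,None,fx=2,fy=2,interpolation=3)
cv2.imwrite("pics/c1.png",a)
cv2.imwrite("pics/c2.png",cv2.imread("pics/side0.png"))
E
```

```text
(no output)
```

View pics/c1.png

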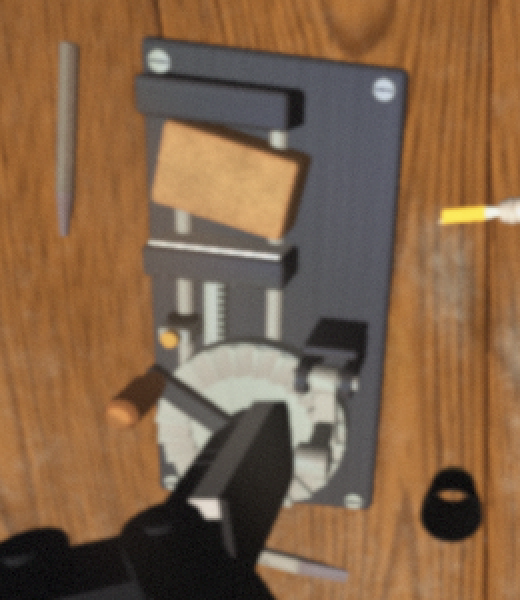

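View pics/c2.png

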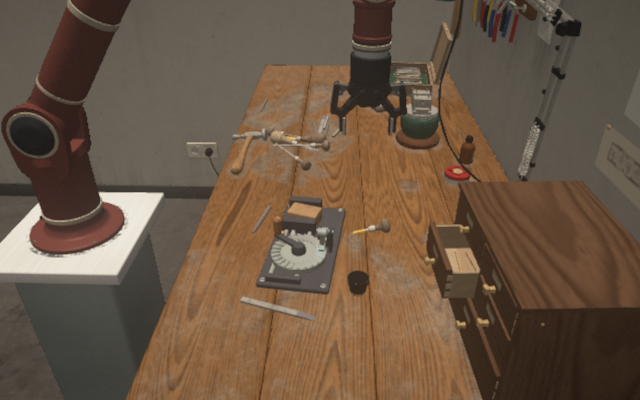

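```bash
cat > h.py <<'E'
import numpy as np, cv2
from station import arm, snapshot, camera_info, ticket
from scipy.spatial.transform import Rotation as R
from scipy.optimize import least_squares
def cam(name,pos=None,quat=None):
    c=camera_info(name)
    if name=="wrist":
        T=np.eye(4);T[:3,:3]=R.from_quat(quat).as_matrix();T[:3,3]=pos
        M=np.linalg.inv(T@c["T_tool_cam"]);c["R"],c["t"]=M[:3,:3],M[:3,3]
    return c
def proj(c,X):
    p=np.atleast_2d(X)@np.array(c["R"]).T+c["t"]
    return np.c_[c["fx"]*p[:,0]/p[:,2]+c["cx"],c["fy"]*p[:,1]/p[:,2]+c["cy"]]
def c2w(s,P):
    P=np.atleast_2d(P);c,n=np.cos(s[2]),np.sin(s[2])
    return np.c_[s[0]+c*P[:,0]-n*P[:,1],s[1]+n*P[:,0]+c*P[:,1],P[:,2]]
E
python3 - <<'E'
from h import *
w=cam("wrist",[.64955,0,.30299],[ 0.49947989,0.5005144,-0.50048796,0.49951673])
sd,sc=cam("side"),cam("scene")
A,B,C,D=[-.072,.215,.012],[.072,.215,.012],[.072,-.075,.012],[-.072,-.075,.012]
obs=[(w,[A,B,C],[[153,74],[283.5,91],[265,309]]),(sd,[B,C,D],[[345,208],[328,290],[260,285]]),(sc,[B,A,D],[[279,226],[317,263],[412,203]])]
def res(s,q=None):return np.concatenate([(proj(c,c2w(s,P))-uv).ravel() for c,P,uv in obs])
r=least_squares(res,[.56,0,0]);print(r.x,np.round(r.fun,1))
for i in range(3):
    o=obs;obs=[o[i]];print(least_squares(res,r.x).x);obs=o
s=r.x
for q in(-.15,0,.15):
    a=np.deg2rad(140)+q;k=c2w(s,[.06*np.cos(a),.06*np.sin(a),.094]);print(q,k,proj(w,k),proj(sd,k))
print("hinge",c2w(s,[.046,.05,.06]),"grip",c2w(s,[.046,.015,.085]),proj(w,c2w(s,[[.046,.05,.06],[.046,.015,.085]])))
E
```

```text
[ 0.51824766 -0.12710951 -0.11632079] [-3.3 -0.   1.6 -0.5  2.2  3.3  0.8  0.7  1.4  1.1 -4.3 -1.3 -3.3 -1.8
 -2.   3.3  1.6 -2. ]
[ 0.51687231 -0.12631538 -0.1261863 ]
[ 0.51974545 -0.1262757  -0.09975292]
[ 0.51756005 -0.12980228 -0.11067353]
-0.15 [[ 0.48405565 -0.07780528  0.094     ]] [[150.11690106 257.24118212]] [[283.42449719 215.6682464 ]]
0 [[ 0.47707166 -0.08346851  0.094     ]] [[144.05493855 262.26531144]] [[279.73022255 217.16501828]]
0.15 [[ 0.47101239 -0.09011181  0.094     ]] [[139.15970594 268.08799066]] [[276.40557211 218.95590127]]
hinge [[ 0.56973974 -0.08278609  0.06      ]] grip [[ 0.56567769 -0.11754957  0.085     ]] [[244.52729181 245.52099919]
 [237.92781726 286.25606775]]
```

```bash
cat >> h.py <<'E'
S=np.array([.51825,-.1271,-.1163])
R0=R.from_matrix(np.array([[0,1,0],[0,0,-1],[-1,0,0.]]))
def ori(a): # tool y along clamp-frame angle a
    return (R.from_euler('z',S[2]+a)*R0).as_quat()
def tcp(P,dz=.060): # TCP for a clamp point held dz ahead
    p=c2w(S,P)[0];p[2]+=dz;return p
def snap(n,f,box=None,k=1):
    pq=(arm.read_tool_pos(),arm.read_eef_rot());im=snapshot(n)
    if box: im=im[box[1]:box[3],box[0]:box[2]]
    cv2.imwrite("pics/"+f,cv2.resize(im,None,fx=k,fy=k,interpolation=3));return cam(n,*pq)
E
python3 - <<'E'
from h import *
arm.move_gripper(.55,30)
arm.movep(tcp([.046,.015,.085],.14),ori(0))
print(arm.read_tool_pos(),arm.read_opening(),arm.read_ft_force(),arm.read_joint_positions())
c=snap("wrist","w1.png",k=1.25)
print(proj(c,c2w(S,[[.046,.015,.094],[.037,.015,.085],[.055,.015,.085],[.046,.05,.06],[-.072,.215,.012],[.072,.215,.012],[.072,-.075,.012]]))*1.25)
for q in(-.15,0,.15):
    a=np.deg2rad(140)+q;print(q,proj(c,c2w(S,[.06*np.cos(a),.06*np.sin(a),.094]))*1.25)
print(arm.read_time())
E
```

```text
[ 0.566862   -0.1165777   0.22562829] 0.5516007206506305 [ 0.32479911 -0.05391074  0.04015063] [ 0.1592831   0.58924707  0.01002133  1.73299415 -0.00965697  0.8171672
  0.05899978]
[[ 393.90179404  270.01159518]
 [ 378.07112935  263.8923878 ]
 [ 409.82934208  263.89293909]
 [ 394.02797243  193.97425066]
 [ 190.64938743 -103.48849541]
 [ 438.78508934 -102.94598024]
 [ 426.32883032  333.6572165 ]]
-0.15 [[229.37783103 216.71406245]]
0 [[219.04486387 228.55250847]]
0.15 [[211.0947235  241.71016667]]
1.3667
```

View pics/w1.png

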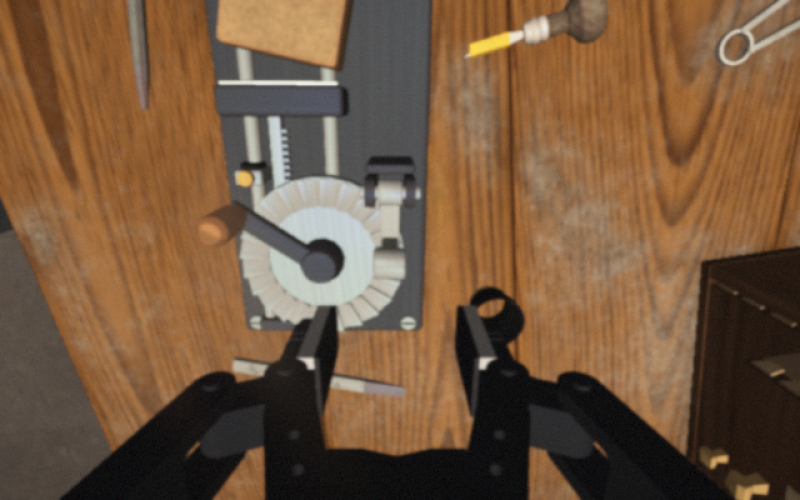

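```bash
sed -i 's/^S=.*/S=np.array([.5155,-.1251,-.1163])/' h.py; cat >> h.py <<'E'
def grip(t,r=.043):
    a=np.deg2rad(144.5)-t
    return [.046,.05+r*np.cos(a),.06+r*np.sin(a)]
E
python3 - <<'E'
from h import *
g=grip(-.06)
arm.line_to(tcp(g,.1),.1,ori(0)); arm.line_to(tcp(g),.06); arm.pause(.2)
print(arm.read_tool_pos(),tcp(g),arm.read_ft_force())
arm.move_gripper(0,25); print("open",arm.read_opening(),arm.read_ft_force())
c=snap("wrist","w2.png",k=1.25)
for t in (.1,.25,.4):
    arm.line_to(tcp(grip(t)),.06); print(t,arm.read_opening(),arm.read_ft_force(),arm.read_tool_pos()-tcp(grip(t)))
snap("side","s2.png",(200,150,400,320),4)
E
```

```text
[ 0.56300414 -0.11702874  0.14325568] [ 0.56276259 -0.11697063  0.14282614] [-0.51527883 -1.47644539 -0.70220209]
open 0.19884141239840358 [ 0.22789827 -0.07574958  1.2846654 ]
0.1 0.20089756861296135 [ 1.65355466 -1.75863492 -2.01930186] [ 3.04451992e-04 -1.07015530e-04  1.40472332e-05]
0.25 0.20232718733905702 [ 3.05686218 -1.50066274 -4.4015594 ] [3.06186526e-04 2.97624301e-05 1.95602367e-04]
0.4 0.20193128828397808 [ 3.69521313 -1.79526506 -3.17885731] [ 3.18306785e-04 -6.80306025e-05  3.04277807e-04]
```

View pics/s2.png

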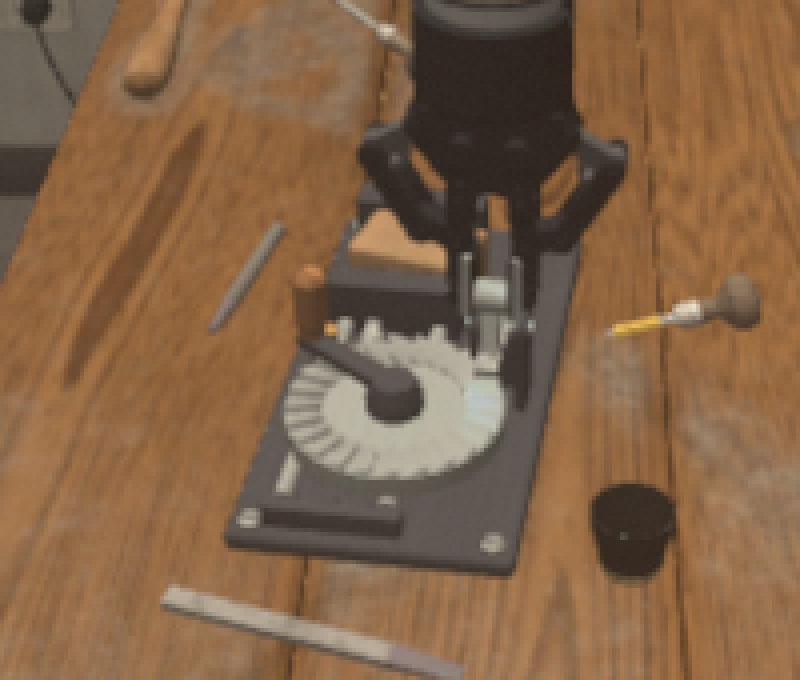

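```bash
python3 - <<'E'
from h import *
for t in (.6,.8,1.,1.2,1.4,1.6,1.75,1.85):
    arm.line_to(tcp(grip(t)),.07); print(t,round(arm.read_opening(),3),np.round(arm.read_ft_force(),1))
arm.move_gripper(.5); arm.pause(.3)
p=tcp(grip(1.85)); p[2]+=.06; arm.line_to(p,.12)
# to knob, q0=0, tangential opening
a=np.deg2rad(140); K=lambda a,z=.078:[.06*np.cos(a),.06*np.sin(a),z]
for o in (a-np.pi/2,a+np.pi/2):
    print(arm.ik(tcp(K(a),.12),ori(o)),[arm.ik(tcp(K(a+q),.054),ori(o+q)) is not None for q in (0,.5,1,1.5)])
arm.movep(tcp(K(a),.13),ori(a-np.pi/2)); arm.pause(.2)
c=snap("wrist","w3.png",k=1.25); print(proj(c,c2w(S,[K(a,.094),grip(1.9)]))*1.25,arm.read_time())
E
```

```text
0.6 0.2 [ 3.  -2.4 -1.2]
0.8 0.201 [ 2.5 -3.5  1.1]
1.0 0.203 [ 2.4 -4.7  3.7]
1.2 0.204 [ 2.3 -2.4  5.3]
1.4 0.206 [ 2.  -1.1  5.8]
1.6 0.205 [ 2.9 -0.2  5.8]
1.75 0.199 [3.1 0.5 6.2]
1.85 0.205 [4.6 1.4 6.2]
[ 0.27938716  0.51617735 -0.22271617  2.01899715  0.187304    0.62543525
  0.68881711] [True, True, True, True]
[-0.31009865  0.58750031  0.65481137  2.03656981 -0.55355054  0.697245
 -1.68422191] [True, True, True, True]
[[393.46469395 280.78412794]
 [563.94607105 341.04799331]] 8.6667
```

View pics/w3.png

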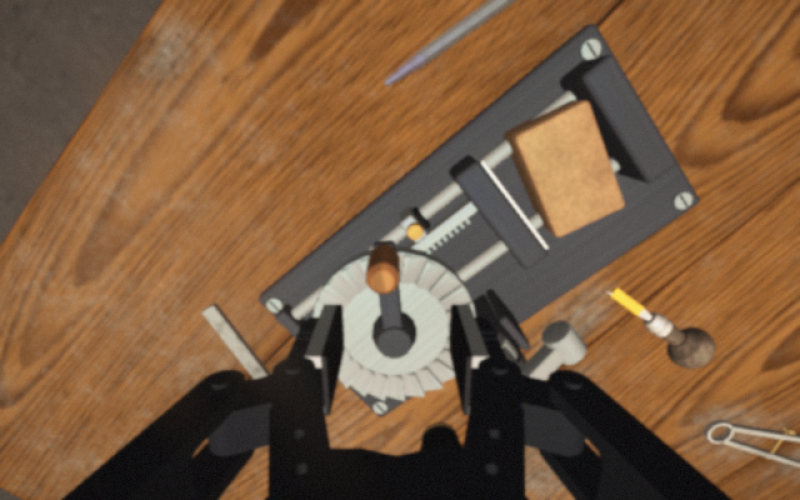

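```bash
python3 - <<'E'
from h import *
p,q=arm.read_tool_pos(),arm.read_eef_rot(); w3=cam("wrist",p,q)
w1=cam("wrist",[0.566862,-0.1165777,0.22562829],(R.from_euler('z',-.1163)*R0).as_quat())
A,B,C,D=[-.072,.215,.012],[.072,.215,.012],[.072,-.075,.012],[-.072,-.075,.012]
obs=[(w3,[A,B,D],np.array([[590,24],[695,204],[261,297]])/1.25),(w1,[C],np.array([[421,329]])/1.25)]
kn=[(w3,np.array([382,275])/1.25),(w1,np.array([214,229])/1.25)]
def K(q,z=.094):a=np.deg2rad(140)+q;return [.06*np.cos(a),.06*np.sin(a),z]
f=lambda s:np.concatenate([(proj(c,c2w(s,P))-uv).ravel() for c,P,uv in obs]+[(proj(c,c2w(s,K(s[3])))-uv).ravel() for c,uv in kn])
r=least_squares(f,[*S,0]);print(r.x,np.round(r.fun,1))
print(proj(w3,c2w(r.x,[[0,0,.06],[0,0,.07]]))*1.25, p-tcp(K(0,.078),.13))
E
```

```text
[ 0.51441084 -0.12680861 -0.12427915  0.04081458] [ 2.9 -3.7  5.9 -0.8 -7.7  2.8 -0.1  3.9  3.1  5.5 -3.6  1.8]
[[391.07103644 346.49848128]
 [390.88788591 355.85955888]] [ 0.00067178  0.00048505 -0.00016466]
```

```bash
cat >> h.py <<'E'
A0=np.deg2rad(140)
def knob(q,z=.08): return [.06*np.cos(A0+q),.06*np.sin(A0+q),z]
def to(q,v=.05,dz=.054): arm.line_to(tcp(knob(q),dz),v,ori(A0+q-np.pi/2))
def ft(q):
    f=arm.read_ft_force();a=S[2]+A0+q
    return -f@[-np.sin(a),np.cos(a),0], f@[np.cos(a),np.sin(a),0], f[2]
E
python3 - <<'E'
from h import *
q=.08
to(q,.1,.1);to(q,.06); arm.pause(.2); print(np.round(ft(q),2))
arm.move_gripper(0,40); arm.pause(.2); print("open",arm.read_opening(),np.round(ft(q),2))
for q in np.arange(.12,.501,.04):
    to(q,.04); print(round(q,2),np.round(ft(q),2),round(arm.read_opening(),3))
arm.pause(.2);print(np.round(ft(q),2),arm.read_time())
c=snap("wrist","w4.png",k=1.25)
E
```

```text
[ 0.36 -0.63  0.46]
open 0.19395127878964022 [-2.9   1.08  5.82]
0.12 [-1.8   1.04  5.41] 0.193
0.16 [-0.84  0.04  5.2 ] 0.192
0.2 [-1.26  2.56  6.73] 0.198
0.24 [-1.44  1.07  5.93] 0.198
0.28 [-1.01  0.67  6.44] 0.192
0.32 [-1.08  1.34  7.58] 0.199
0.36 [-1.01  1.9   6.27] 0.199
0.4 [-0.56  1.72  7.43] 0.194
0.44 [-1.73  3.12  6.14] 0.191
0.48 [-1.61  0.16  6.96] 0.197
[-1.23  2.1   6.35] 13.4583
```

View pics/w4.png

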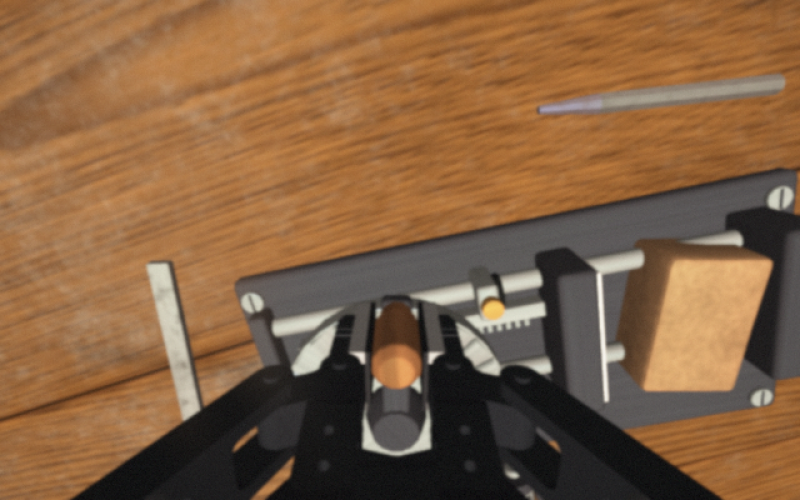

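```bash
cat >> h.py <<'E'
def tau(q,n=4):
    v=[]
    for _ in range(n):
        f=ft(q);m=arm.read_wrist_torque()[2];v.append((-m+.06*f[0],-m,f[0],f[1]));arm.pause(.02)
    return np.mean(v,0)
E
python3 - <<'E'
from h import *
print(.48,np.round(tau(.48),3))
for q in np.arange(.5,.621,.02):
    to(q,.04); print(round(q,2),np.round(tau(q),3))
print(arm.read_time())
E
```

```text
0.48 [ 0.029  0.082 -0.898  1.837]
0.5 [ 0.136  0.158 -0.366  1.43 ]
0.52 [0.145 0.142 0.049 1.989]
0.54 [ 0.143  0.174 -0.517  1.935]
0.56 [ 0.129  0.161 -0.526  2.544]
0.58 [ 0.141  0.174 -0.553  2.248]
0.6 [ 0.115  0.167 -0.869  1.847]
0.62 [ 0.149  0.175 -0.434  1.996]
15.7917
```

```bash
python3 - <<'E'
from h import *
b=.14
for q in np.arange(.63,1.62,.01):
    to(q,.04); t=tau(q,3)
    if t[0]>b+.05: print(round(q,2),np.round(t,3))
    if t[0]>b+.25: break
arm.pause(.4); print(q,np.round(tau(q,8),3),arm.read_opening(),arm.read_time())
E
```

```text
0.63 [ 0.21   0.221 -0.188  1.708]
0.64 [ 0.201  0.214 -0.219  2.061]
0.66 [ 0.191  0.198 -0.107  1.942]
0.67 [0.198 0.191 0.129 2.308]
0.7 [ 0.197  0.216 -0.317  2.566]
0.71 [ 0.198  0.209 -0.172  2.85 ]
0.72 [0.224 0.207 0.281 2.362]
0.73 [ 0.195  0.203 -0.13   2.083]
0.76 [ 0.194  0.211 -0.273  1.824]
0.8 [0.23  0.217 0.224 2.584]
0.81 [0.204 0.189 0.257 2.242]
0.82 [0.224 0.208 0.263 2.427]
0.83 [ 0.208  0.212 -0.079  2.854]
0.84 [0.208 0.197 0.187 3.035]
0.85 [0.228 0.216 0.196 2.212]
0.86 [0.278 0.237 0.678 2.   ]
0.87 [0.229 0.178 0.845 2.704]
0.88 [0.219 0.204 0.252 2.563]
0.89 [0.214 0.207 0.111 2.622]
0.91 [0.207 0.18  0.439 2.651]
0.92 [0.231 0.212 0.313 1.939]
0.94 [0.206 0.186 0.333 2.867]
0.96 [0.225 0.191 0.566 2.405]
0.99 [0.211 0.201 0.166 2.226]
1.01 [0.212 0.194 0.305 2.47 ]
1.02 [0.193 0.19  0.048 2.58 ]
1.03 [0.22  0.2   0.339 2.085]
1.04 [0.198 0.174 0.399 2.766]
1.05 [0.217 0.195 0.368 2.317]
1.07 [0.2   0.176 0.392 3.006]
1.08 [0.236 0.192 0.73  2.561]
1.09 [0.211 0.175 0.596 2.853]
1.1 [0.235 0.206 0.489 2.643]
1.11 [0.219 0.201 0.288 3.379]
1.12 [0.206 0.186 0.332 2.76 ]
1.13 [0.198 0.179 0.323 3.023]
1.14 [0.196 0.167 0.478 2.841]
1.15 [0.218 0.193 0.417 2.463]
1.17 [0.229 0.194 0.582 2.899]
1.18 [0.201 0.167 0.567 2.989]
1.19 [0.212 0.177 0.576 2.471]
1.2 [0.202 0.185 0.282 2.903]
1.22 [0.214 0.169 0.753 3.13 ]
1.23 [0.202 0.169 0.549 2.843]
1.24 [0.196 0.164 0.537 3.325]
1.25 [0.253 0.208 0.752 2.063]
1.26 [0.228 0.175 0.885 2.872]
1.27 [0.229 0.173 0.935 2.978]
1.28 [0.225 0.167 0.962 3.172]
1.29 [0.229 0.172 0.951 2.434]
1.3 [0.233 0.186 0.787 2.944]
1.31 [0.298 0.208 1.488 3.233]
1.32 [0.29  0.218 1.203 2.9  ]
1.33 [0.323 0.244 1.303 2.654]
1.34 [0.34  0.255 1.414 2.517]
1.35 [0.381 0.281 1.663 2.98 ]
1.36 [0.466 0.324 2.379 2.706]
1.3600000000000008 [0.439 0.323 1.929 2.975] 0.1957358639560676 38.525
```

```bash
python3 - <<'E'
from h import *
q=1.36
arm.move_gripper(.5); print(np.round(ft(q),2)); to(q,.15,.11)
g=grip(1.9); arm.movep(tcp(g,.11),ori(0)); arm.line_to(tcp(g),.08); print(arm.read_ft_force(),arm.read_time())
arm.move_gripper(0,25); print("open",arm.read_opening(),arm.read_ft_force())
for t in (1.7,1.45,1.2,.95,.7,.45,.25,.1,.03):
    arm.line_to(tcp(grip(t)),.09); print(t,round(arm.read_opening(),3),np.round(arm.read_ft_force(),1))
print(arm.read_time())
arm.move_gripper(.5); arm.line_to(tcp(grip(.03),.14),.15)
print(arm.read_time())
c=snap("wrist","w5.png",k=1.25); snap("side","s5.png",(200,150,400,320),4)
E
```

```text
[-0.21 -0.68 -1.13]
[-0.37853219  0.06389132 -0.32346559] 41.8583
open 0.19793237088183085 [0.76911945 0.24466351 2.09298294]
1.7 0.199 [ 1.4  1.3 -0.6]
1.45 0.206 [2.4 1.  1.1]
1.2 0.204 [2.  1.7 2.6]
0.95 0.205 [2.2 3.2 3.6]
0.7 0.203 [2.1 0.9 5.6]
0.45 0.204 [ 1.9 -0.5  6. ]
0.25 0.205 [ 2.5 -1.4  6. ]
0.1 0.204 [ 1.6 -1.8  4.8]
0.03 0.199 [ 1.  -1.1  6.9]
44.525
45.575
```

View pics/w5.png

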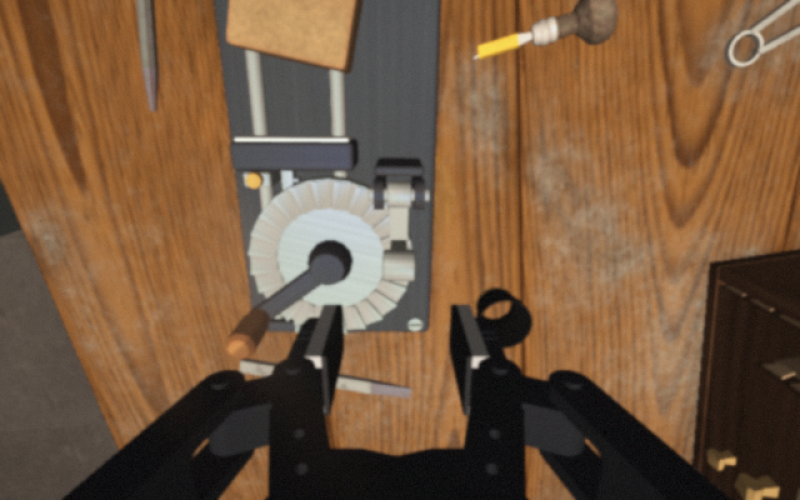

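View pics/s5.png

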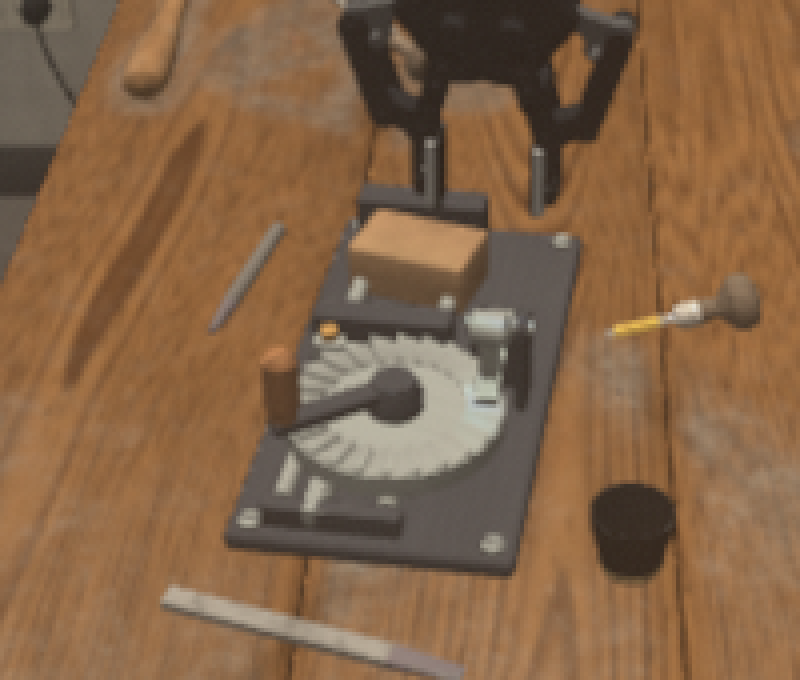

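The jaw (rear edge at about row 170 in w5) sits against the yellow-buffered collar at (253,180). The pawl roller is back at (398,265), where it started on the teeth. The fingers are clear, and the cork and tools look unmoved.

```bash
python3 - <<'E'
from h import *
arm.pause(.3); print(arm.read_ft_force(),arm.read_time()); ticket.finish_job()
E
```

```text
[-0.2625977  -0.13207311 -0.1748162 ] 45.975
the job is handed in; nothing more can be done
```

The clamp is open and the job was handed in at 46.0 s, within the 70 s limit; no verdict came back.

- **Pawl up:** I pinched the roller, carried the pawl over to about 1.85 rad and released it. The wrist picture then showed it on its rest.
- **Wheel back:** I turned the crank in 0.01 rad steps. The torque stayed flat at about 0.21 N m, then climbed steadily from about 1.30 rad to 0.44 N m at 1.36 rad. I stopped there and held it. That rise means the jaw bears on the collar with roughly 9 N, which is an estimate from torque, not a direct reading.
- **Pawl down:** I carried it back and let it drop the last bit from about 0.03 rad.
- **Last checks:** the pictures showed the pawl on the teeth, the jaw still against the collar, and the cork and tools apparently where they were. The gripper was clear, with wrist force about 0.3 N.

Three things did not fully agree:
- **Camera fits:** the clamp position fits left several pixels of error, about 3–5 mm. The position I worked from came from one close view, and both pinches held.
- **Wheel angle:** for the same reason, the absolute wheel angle is good only to about 0.1 rad.
- **Baseline torque:** it read about 0.14 N m at first, then 0.21 N m, where I expected about 0.25 N m. I judged contact by the rise above the later flat level.

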